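# Complete the setting-block caddy and hold it up level

## Task

The wooden carrying caddy for the planer's setting blocks is missing its slim square block: take the slim block from the bench, plug it fully home, upright, into the caddy's empty square socket while the caddy stands on the bench, and let go of it. Then lift the caddy by its handle bar about 15 cm off the bench and finish while holding it there, level and steady in the air, the block still fully home. Leave everything else on the bench where it is and do not tip the caddy on the way.

Things in the scene. Friction and masses are not known exactly. Their poses are not given: they have to be found in the camera images.
- caddy: Loose wooden carrying caddy, 0.45 to 0.7 kg, standing on the bench: plywood base 90 (its x) by 230 (its y) by 40 mm high, handle bridge over the middle, a block place at each end: at y = +85 mm a fixed block 40 mm square, top 89 mm above the underside; at y = -85 mm the empty socket. Origin: centre of the underside; z up. It balances about the middle of its handle bar.
- socket (a point): Centre of the mouth of the caddy's empty square socket, in the base top: at (0, -85, 40) mm in the caddy's frame. Square hole 29 mm wide with a 3 mm chamfer, sides parallel to the caddy's x and y, blind, 30 mm deep (floor 10 mm above the underside). Axes as the caddy's.
- grip (a point): Middle of the caddy handle bar, at (0, 0, 110) mm in the caddy frame, axes as the caddy. The bar is 22 (x) by 92 (y) by 24 mm (z), 98 to 122 mm above the underside, on two posts 18 by 16 mm at y = -38 and +38 mm; between them it is open down to the base top at 40 mm. Take it here from above, fingers closing along the caddy x.
- slim_block: The missing setting block: loose plain light wood, 26 mm square by 80 mm tall with a slightly chamfered foot, about 45 g, standing upright on the bench. Origin: centre of the underside; x and y across the flats, z up. Fully home its underside is 10 mm above the caddy's underside and its top stands 50 mm above the base top.
- wide_block: Bystander: a wider block of the same wood, 40 mm square by 80 mm tall, standing loose on the bench; does not fit the socket. Origin: centre of the underside.
- pencil: Bystander: flat carpenter's pencil lying on the bench, 170 by 14 by 7 mm, long along its x. Origin: underside, middle of the body.
- tape_roll: Bystander: roll of tape lying flat, 80 mm across, 24 mm high. Origin: centre of the underside.
- screwdriver: Bystander: screwdriver with a black handle lying on the bench along its x, about 200 mm long.
- glue: Bystander: white bottle, 56 mm across, 150 mm tall. Origin: centre of the underside.
- figure: Bystander: white cast figurine, 52 mm across, 105 mm tall. Origin: centre of the underside.
- clamp: Bystander: steel and blue bar clamp lying flat, 260 mm long along its x, 22 mm high. Origin: on the bench under the middle of its bar.
Not all that is in view belongs to the job. Leave any orange look-alike of the caddy alone.

How it is judged:
By the outcome, as a careful person would: the job done as asked, in the order asked, and still so for the second after the job is handed in, while the arm keeps its last pose, push and grip.
It also fails if it takes over 58 s, if anything falls off the work surface, if the arm or the gripper's body presses on something with over 40 N, if the wrist force passes 120 N, or if a joint passes its speed limit or range.

## Robot

A 6-joint arm with a two-finger parallel gripper is mounted at the origin on the work surface. World frame = base frame: x ahead of the robot, y to its left, z up, the work surface at z = 0. Lengths are in m, angles in rad, forces in N, time in s.
With the tool pointing down it reaches from about 0.4 to 0.925 m from the base axis. Payload 12.5 kg.
Tool frame: the origin (TCP) lies at the very end of the fingers, on their centre line; the grasp point (between the pads) lies 19 mm behind it (env.grip_depth is the distance from the TCP to the grasp point, in m); z points along the fingers, y is the line along which they close (so a half turn about z gives the same grasp; the last joint's range is limited). The gripper opens to 95 mm and grips with 3 to 60 N. Pads are 20 mm wide; open, the fingers measure 119 mm over their backs; the gripper's body (75 mm by 180 mm) begins 59 mm behind the grasp point.
Start: joints at [1.238, 0.491, 1.559, -0, 1.092, -0.106], TCP at [0.141, 0.609, 0.215] pointing down, gripper open.
Joint ranges: [-3.1, 3.1], [-0.84, 2.19], [0.05, 2.79], [-1.13, 4.28], [0.06, 2.93], [-2.69, 2.69]. Speed limits (rad/s): [2.22, 2.22, 2.79, 3.14, 3.14, 3.14].

## Interface

Orientations are given as a unit quaternion [w, x, y, z].
In Python, from cell import readout, vision, order, env gives the robot as it stands. The module is installed in compiled form; this text tells all that it offers.
- The arm moves only by the shell command python3 -m handwheel 'ROWS' [FORCE]. ROWS is JSON, a list of rows, each a list of 7 numbers: the shift along the tool's x, y, z in mm, then the turn, a rotation vector about the tool's x, y, z in rad, then the finger opening in mm, from 0 to 95.1. A call has 1 to 5 rows; each row shifts and turns the commanded pose from where the row before left it, along the tool's axes as they then stand; what a row does not reach is not made up. A row lasts 1/12 s, in which the tool goes at most 41.7 mm and 7.16 degrees, less where a joint would pass 70% of its speed; a pose out of reach is approached as far as the arm can. A call with a gripper value outside its range is refused whole. The fingers move at their own pace and stop on an object; FORCE is the grip in N (left out, the last holds). Time passes only in rows, so rows that do not move let the fingers close. It gives the time, the measured TCP pose, the force, the opening and the grip force at its end, in the units of the state.
- readout.get_state(): the state, without advancing time (a new reading comes with each control period).
- vision.capture(name): name is "scene" or "top" or "wrist"; returns a dict with "pixels" (400x640x3 uint8, red, green, blue), "z_map" (400x640 float32, m along the optical axis (not along the pixel's ray), 0 where there is no reading), "intrinsics" (3x3 intrinsics, pixels), "origin" and "orientation" of the camera in the world. Camera axes: x right, y down, z forward; pixel columns grow to the right and rows downward; lengths in m; the calibration is good to about 2 mm. The wrist camera is an equidistant fisheye: a pixel r from the principal point sees the ray r / f radians off the axis. A picture is of the moment at which its call begins.
- order.job_done(): hands the job in; it is judged then, once.
The state is a dict: "clock": time; "q": joint angles; "qd": joint speeds; "joint_efforts": joint torques, N m; "eef_pos": TCP position; "eef_rot": TCP orientation; "ft_force": force on the tool from outside, world axes, zero at the start; "moment": the same for the moment, N m; "gripper_width": opening from 0.0 (shut) to 1.0 (fully open); "grip_force": force on a finger pad.
Only numpy, scipy, OpenCV 4.12 (cv2) and the standard library are available. Lean on these libraries where they do the work, as an engineer would, in place of code of your own. Each camera call takes 0.05 s, during which the arm holds its last target. There are 200 camera calls.

## Working session

There is one attempt and no reset: what is moved stays moved. The work goes in short steps, Python scripts to look and compute and a shell command to move; the robot and the scene stay as the last step left them, time stands still between calls to the robot, and variables do not carry over. Pictures are saved under pics/ and viewed, at most 10 in all, crops included, and the job is handed in when it is done.

```bash
mkdir -p pics; cat > h.py <<'E'
import numpy as np, cv2
from scipy.spatial.transform import Rotation as R
from cell import readout, vision, order, env
def rot(q): return R.from_quat([q[1],q[2],q[3],q[0]]).as_matrix()
def cam(n):
    c=vision.capture(n); c['R']=rot(c['orientation']); return c
def points(c):  # world point map from depth (pinhole)
    K=c['intrinsics']; v,u=np.mgrid[0:400,0:640]; z=c['z_map']
    p=np.stack([(u-K[0,2])/K[0,0]*z,(v-K[1,2])/K[1,1]*z,z],-1)
    return p@c['R'].T+np.array(c['origin'])
def save(n,im): cv2.imwrite('pics/'+n,im[:,:,::-1])
E
python3 - <<'E'
from h import *
for n in('top','scene'):
    c=cam(n); save(n+'.png',c['pixels']); np.savez(n+'.npz',pix=c['pixels'],P=points(c)); print(n,c['origin'],c['R'].round(3).tolist(),c['intrinsics'].tolist())
print(readout.get_state())
E
```

```text
top [0.22368728 0.00474352 1.66352098] [[0.011, -0.981, 0.194], [-1.0, -0.006, 0.022], [-0.02, -0.194, -0.981]] [[510.40278829971055, 0.0, 312.79749720258434], [0.0, 510.40278829971055, 205.0696441373409], [0.0, 0.0, 1.0]]
scene [ 0.99331538 -0.48636978  1.1893208 ] [[0.757, 0.548, -0.356], [0.653, -0.637, 0.408], [-0.003, -0.541, -0.841]] [[496.27024653074466, 0.0, 328.84809839184004], [0.0, 496.27024653074466, 203.49832308123626], [0.0, 0.0, 1.0]]
{'clock': 0.1, 'q': array([ 1.23840421e+00,  4.91468300e-01,  1.55938135e+00, -3.14057943e-05,
        1.09168734e+00, -1.05615330e-01]), 'qd': array([-0.00148903, -0.00098076, -0.00111509,  0.00065069,  0.00015179,
        0.0010175 ]), 'joint_efforts': array([ 3.39197155e-03, -6.13620043e+01, -2.58613282e+01,  6.94717071e-02,
        4.68941603e-02, -3.23355584e-05]), 'eef_pos': array([0.14044975, 0.60880003, 0.21414189]), 'eef_rot': array([-8.89839457e-05,  1.13138369e-01,  9.93579129e-01, -4.63919772e-04]), 'ft_force': array([ 0.21076524, -0.96563609,  0.54363287]), 'moment': array([ 0.01473434, -0.01526858,  0.01409209]), 'grip_force': 0.0, 'gripper_width': 1.0015260915049045}
```

View pics/top.png

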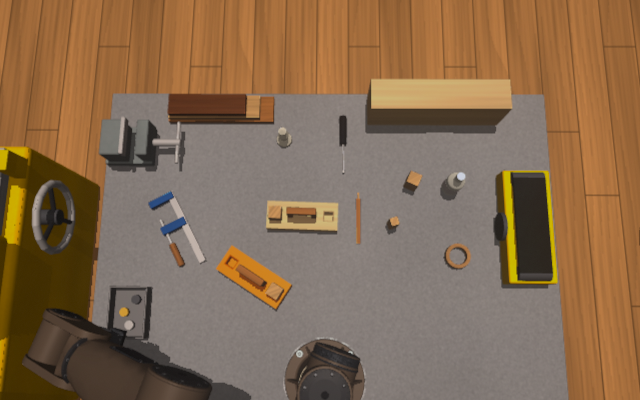

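View pics/scene.png

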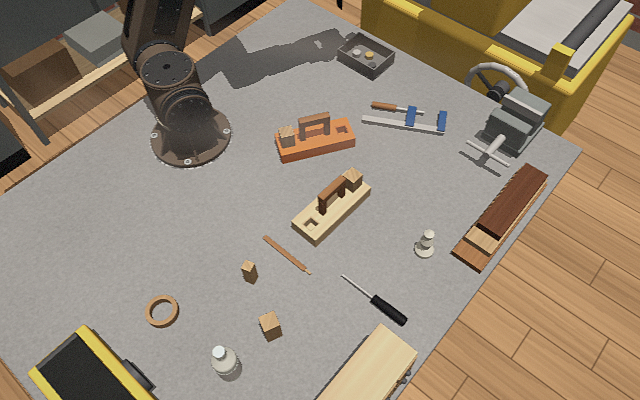

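Top view: the pale caddy is at (302,216), with its socket at (328,216) and fixed block at (275,212). The orange look-alike is at (255,278). There are two candidate blocks, at (394,222) and (413,180). The smaller one at (394,222), which is (249,271) in the scene view, fits the slim block. I'll measure both and confirm with a crop.

```bash
python3 - <<'E'
from h import *
im=[]
for n,boxes in(('top',dict(slim=(380,210,405,235,.074,.09),wide=(400,165,430,195,.074,.09),bar=(285,190,320,230,.112,.13),fixed=(262,195,290,230,.08,.097),base=(255,190,350,240,.034,.046))),
  ('scene',dict(slim=(235,255,265,290,.074,.09),wide=(253,305,290,345,.074,.09),bar=(310,165,352,220,.112,.13),fixed=(335,160,370,200,.08,.097),base=(285,170,380,245,.034,.046)))):
    d=np.load(n+'.npz');P=d['P']
    for k,(a,b,c,e,lo,hi) in boxes.items():
        q=P[b:e,a:c].reshape(-1,3); q=q[(q[:,2]>lo)&(q[:,2]<hi)]
        if len(q)<5: print(n,k,len(q), P[b:e,a:c,2].max());continue
        r=cv2.minAreaRect((q[:,:2]*1000).astype(np.float32))
        print(n,k,len(q),'z',q[:,2].mean().round(4),'c',np.round(r[0],1),'size',np.round(r[1],1),'ang',round(r[2],1))
c=np.load('scene.npz')['pix'][160:350,210:390]
save('crop.png',cv2.resize(c,None,fx=3,fy=3,interpolation=cv2.INTER_CUBIC))
E
```

```text
top slim 66 z 0.0797 c [ 486.1 -214.9] size [24.8 25.5] ang 18.1
top wide 142 z 0.0797 c [ 624.9 -281.1] size [39.4 41.1] ang 63.3
top bar 214 z 0.1206 c [510.3  76.3] size [90.2 23.3] ang 88.7
top fixed 168 z 0.0876 c [512.4 148.5] size [39.6 64.4] ang 0.2
top base 1223 z 0.0394 c [510.3  76.7] size [230.   91.6] ang 88.3
scene slim 112 z 0.0806 c [ 490.2 -216.1] size [28.2 27. ] ang 17.9
scene wide 304 z 0.0807 c [ 628.9 -282.3] size [40.1 41.9] ang 66.3
scene bar 297 z 0.1218 c [513.6  74.7] size [92.5 23.7] ang 89.0
scene fixed 228 z 0.0894 c [514.7 142.5] size [78.7 42.9] ang 87.3
scene base 1554 z 0.041 c [513.5  75.9] size [233.3  93.5] ang 88.2
```

View pics/crop.png

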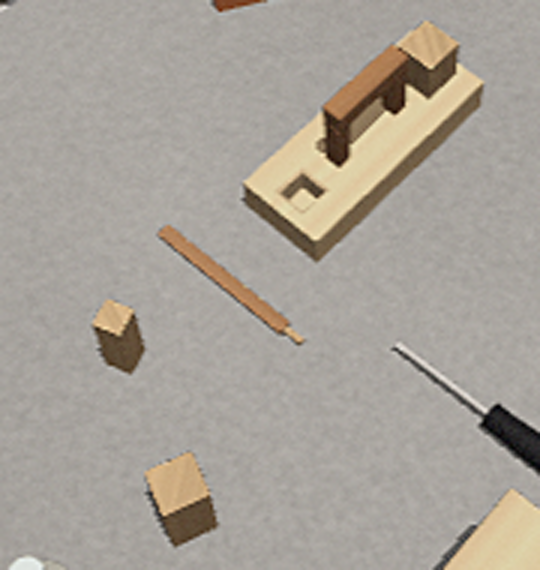

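The crop shows the slim, tall block at (120,335), the wide block at (180,500) and the caddy with its empty socket at (302,192). The slim top measures about 26 mm across and the wide one 40 mm, so the identity is clear. The sizes and heights of both match the text. I'm turning the tool and moving over the slim block.

```bash
cat >> h.py <<'E'
def togo(xyz,yaw):
    s=readout.get_state(); T=rot(s['eef_rot']); d=(np.array(xyz)-s['eef_pos'])*1000
    Y=np.array([np.cos(np.radians(yaw)),np.sin(np.radians(yaw)),0]); Z=np.array([0,0,-1.]); G=np.c_[np.cross(Y,Z),Y,Z]
    print('t',round(s['clock'],2),'pos',(s['eef_pos']*1000).round(1),'turn(tool)',R.from_matrix(T.T@G).as_rotvec().round(4),'shift now',(T.T@d).round(1),'shift after turn',(G.T@d).round(1),'F',s['ft_force'].round(1),'w',round(s['gripper_width']*95.1,1),'g',s['grip_force'])
E
H="python3 -m handwheel"
$H '[[0,0,0,0,0,0.103,95],[0,0,0,0,0,0.103,95],[0,0,0,0,0,0.103,95],[0,0,0,0,0,0.103,95],[0,0,0,0,0,0.103,95]]'
$H '[[0,0,0,0,0,0.103,95],[0,0,0,0,0,0.103,95],[0,0,0,0,0,0.103,95],[0,0,0,0,0,0.103,95],[0,0,0,0,0,0.103,95]]'
$H '[[-34,16,0,0,0,0,95],[-34,16,0,0,0,0,95],[-34,16,0,0,0,0,95],[-34,16,0,0,0,0,95],[-34,16,0,0,0,0,95]]'
$H '[[-34,16,0,0,0,0,95],[-34,16,0,0,0,0,95],[-34,16,0,0,0,0,95],[-34,16,0,0,0,0,95],[-34,16,0,0,0,0,95]]'
$H '[[-34,16,0,0,0,0,95],[-34,16,0,0,0,0,95],[-34,16,0,0,0,0,95],[-34,16,0,0,0,0,95],[-34,16,0,0,0,0,95]]'
python3 -c "
from h import *; togo([.488,-.2155,.215],18)"
```

```text
clock: 0.52
eef_pos: [0.1405, 0.6089, 0.2143]
eef_rot: [0.0, 0.365, 0.931, -0.0]
ft_force: [0.6, -0.4, 0.1]
gripper_width: 0.998
grip_force: 0.0
clock: 0.93
eef_pos: [0.1405, 0.6088, 0.2143]
eef_rot: [0.0, 0.59, 0.807, -0.0]
ft_force: [0.6, -0.3, 0.0]
gripper_width: 1.003
grip_force: 0.0
clock: 1.35
eef_pos: [0.2698, 0.4705, 0.2144]
eef_rot: [0.0, 0.588, 0.809, -0.0]
ft_force: [0.4, 0.2, -0.7]
gripper_width: 0.999
grip_force: 0.0
clock: 1.77
eef_pos: [0.3986, 0.3335, 0.2146]
eef_rot: [-0.0, 0.588, 0.809, -0.0]
ft_force: [0.7, -0.1, -0.3]
gripper_width: 1.001
grip_force: 0.0
clock: 2.18
eef_pos: [0.5272, 0.1964, 0.2144]
eef_rot: [-0.0, 0.588, 0.809, -0.0]
ft_force: [0.7, 1.5, -0.3]
gripper_width: 0.998
grip_force: 0.0
t 2.18 pos [527.2 196.4 214.4] turn(tool) [-0.0004 -0.0001 -0.0003] shift now [-379.7 -164.5   -0.5] shift after turn [-379.6 -164.6   -0.6] F [ 0.7  1.5 -0.3] w 94.9 g 0.0
```

```bash
H="python3 -m handwheel"
$H '[[-32,-14,0,0,0,0,95],[-32,-14,0,0,0,0,95],[-32,-14,0,0,0,0,95],[-32,-14,0,0,0,0,95],[-32,-14,0,0,0,0,95]]' >/dev/null
$H '[[-32,-14,0,0,0,0,95],[-32,-14,0,0,0,0,95],[-32,-14,0,0,0,0,95],[-32,-14,0,0,0,0,95],[-32,-14,0,0,0,0,95]]' >/dev/null
$H '[[-32,-14,0,0,0,0,95],[-28,-11,0,0,0,0,95],[0,0,0,0,0,0,95],[0,0,0,0,0,0,95]]'
python3 -c "
from h import *; togo([.488,-.2155,.215],18)
c=cam('wrist'); save('w1.png',c['pixels']); np.savez('w1.npz',**{k:c[k] for k in c}); print(c['origin'],c['R'].round(3).tolist(),c['intrinsics'].tolist())"
```

```text
clock: 3.35
eef_pos: [0.4863, -0.2155, 0.2142]
eef_rot: [-0.0, 0.589, 0.808, 0.0]
ft_force: [-0.1, 0.2, 0.3]
gripper_width: 1.002
grip_force: 0.0
t 3.35 pos [ 486.3 -215.5  214.2] turn(tool) [-0.0004 -0.0008 -0.0029] shift now [-0.6  1.6 -0.8] shift after turn [-0.6  1.6 -0.8] F [-0.1  0.2  0.3] w 95.3 g 0.0
[ 0.46147869 -0.13879665  0.38371114] [[0.952, 0.293, 0.088], [0.306, -0.912, -0.274], [0.0, 0.288, -0.958]] [[309.70691628693146, 0.0, 319.6811986441542], [0.0, 309.70691628693146, 194.3948967960922], [0.0, 0.0, 1.0]]
```

View pics/w1.png

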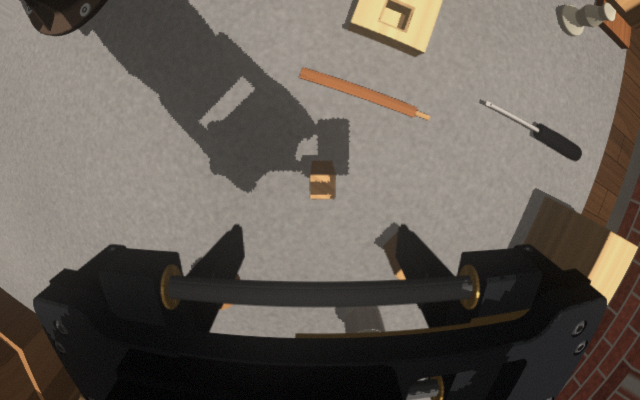

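Wrist view: the slim block's lit top is at about (321,188), centred between the fingers. The caddy socket is visible at (396,14). I'll refine both from this view.

```bash
cat >> h.py <<'E'
def fpoints(c):  # fisheye
    K=c['intrinsics']; v,u=np.mgrid[0:400,0:640]; x=(u-K[0,2])/K[0,0]; y=(v-K[1,2])/K[1,1]; th=np.hypot(x,y)+1e-9
    z=c['z_map']; k=np.tan(th)/th*z
    return np.stack([x*k,y*k,z],-1)@c['R'].T+np.array(c['origin'])
def rect(P,box,lo,hi,name):
    a,b,c,e=box; q=P[b:e,a:c].reshape(-1,3); q=q[(q[:,2]>lo)&(q[:,2]<hi)]
    r=cv2.minAreaRect((q[:,:2]*1000).astype(np.float32)); print(name,len(q),'z',q[:,2].mean().round(4),'c',np.round(r[0],1),'size',np.round(r[1],1),'ang',round(r[2],1))
E
python3 - <<'E'
from h import *
c=dict(np.load('w1.npz')); P=fpoints(c)
rect(P,(300,150,345,215),.074,.09,'slim')
rect(P,(375,0,425,40),-.01,.034,'hole')
rect(P,(345,0,445,55),.034,.046,'base part')
E
```

```text
slim 654 z 0.0793 c [ 489.6 -216.6] size [25.6 26.1] ang 17.6
hole 605 z 0.0155 c [510.7 -17.4] size [46.5 29.3] ang 88.3
base part 2642 z 0.0392 c [510.7  -4.4] size [73.2 90.9] ang 88.5
```

```bash
H="python3 -m handwheel"
$H '[[-2,2.7,30,0,0,0,95],[0,0,35,0,0,0,95],[0,0,35,0,0,0,95],[0,0,35,0,0,0,95],[0,0,20,0,0,0,95]]' >/dev/null
$H '[[0,0,10,0,0,0,95],[0,0,5,0,0,0,95],[0,0,0,0,0,0,95]]'
$H '[[0,0,0,0,0,0,20],[0,0,0,0,0,0,20],[0,0,0,0,0,0,20],[0,0,0,0,0,0,20],[0,0,0,0,0,0,20]]' 20 >/dev/null
$H '[[0,0,0,0,0,0,20],[0,0,0,0,0,0,20],[0,0,0,0,0,0,20],[0,0,0,0,0,0,20],[0,0,0,0,0,0,20]]' 20
```

```text
clock: 4.07
eef_pos: [0.4901, -0.2147, 0.0444]
eef_rot: [-0.0, 0.587, 0.809, 0.0]
ft_force: [0.3, -0.5, 0.3]
gripper_width: 1.0
grip_force: 0.0
clock: 4.9
eef_pos: [0.4899, -0.2154, 0.0446]
eef_rot: [-0.0, 0.588, 0.809, 0.0]
ft_force: [0.7, -0.2, 0.1]
gripper_width: 0.359
grip_force: 0.0
```

```bash
H="python3 -m handwheel"
$H '[[0,0,0,0,0,0,20],[0,0,0,0,0,0,20],[0,0,0,0,0,0,20],[0,0,0,0,0,0,20],[0,0,0,0,0,0,20]]' 20
$H '[[0,0,-10,0,0,0,20],[0,0,-20,0,0,0,20],[0,0,-25,0,0,0,20],[0,0,-15,0,0,0,20],[0,0,0,0,0,0,20]]' 20
python3 -c "
from h import *; togo([.510,-.009,.114],-1.7)"
```

```text
clock: 5.32
eef_pos: [0.4899, -0.2154, 0.0446]
eef_rot: [-0.0, 0.588, 0.809, 0.0]
ft_force: [-0.5, -0.2, -0.9]
gripper_width: 0.272
grip_force: 20.0
clock: 5.73
eef_pos: [0.4911, -0.216, 0.1181]
eef_rot: [0.003, 0.588, 0.809, 0.0]
ft_force: [0.4, 0.1, -0.4]
gripper_width: 0.273
grip_force: 20.0
t 5.73 pos [ 491.1 -216.   118.1] turn(tool) [0.0041 0.0032 0.3438] shift now [191.   81.9   3.7] shift after turn [207.5  12.8   4.1] F [ 0.4  0.1 -0.4] w 25.9 g 19.999882578849792
```

```bash
H="python3 -m handwheel"
$H '[[0,0,0,0,0,0.086,20],[0,0,0,0,0,0.086,20],[0,0,0,0,0,0.086,20],[0,0,0,0,0,0.086,20],[0,0,0,0,0,0,20]]' >/dev/null
$H '[[20,1,0,0,0,0,20],[30,2,0,0,0,0,20],[30,2,0,0,0,0,20],[30,2,0,0,0,0,20],[30,2,0,0,0,0,20]]' >/dev/null
$H '[[30,2,0,0,0,0,20],[20,1,0,0,0,0,20],[15,1,0,0,0,0,20],[0,0,0,0,0,0,20],[0,0,0,0,0,0,20]]'
python3 -c "
from h import *; togo([.510,-.009,.114],-1.7)
c=cam('wrist'); save('w2.png',c['pixels'][:320]); np.savez('w2.npz',**{k:c[k] for k in c})
P=fpoints(c); print(P[::40,320].round(3).tolist())"
```

```text
clock: 6.98
eef_pos: [0.509, -0.0104, 0.1145]
eef_rot: [-0.0, 0.716, 0.698, -0.0]
ft_force: [-0.8, -0.8, -0.2]
gripper_width: 0.272
grip_force: 20.0
t 6.98 pos [509.  -10.4 114.5] turn(tool) [-0.0002 -0.      0.0034] shift now [1.4 1.  0.5] shift after turn [1.4 1.  0.5] F [-0.8 -0.8 -0.2] w 25.9 g 19.999915659427643
[[0.513, 0.14, 0.083], [0.512, 0.104, 0.12], [0.512, 0.083, 0.121], [0.511, 0.062, 0.12], [0.511, 0.04, 0.121], [0.509, -0.018, 0.009], [0.51, 0.001, 0.136], [0.509, -0.016, 0.15], [0.505, -0.17, -0.002], [0.51, 0.014, 0.232]]
```

View pics/w2.png

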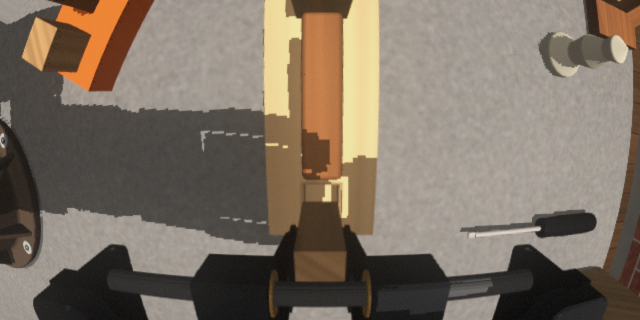

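Wrist view: the block hangs at (322,240), right in front of the socket (partly seen at (325,192)), with the bar at (322,95). I'll measure them relative to each other in this same view.

```bash
python3 - <<'E'
from h import *
c=dict(np.load('w2.npz')); P=fpoints(c)
rect(P,(295,5,350,185),.114,.126,'bar')
rect(P,(255,0,385,245),.034,.046,'base')
rect(P,(295,180,350,215),.0,.034,'hole')
q=P[200:260,290:355].reshape(-1,3); 
q=q[(q[:,1]<.02)&(q[:,1]>-.03)&(q[:,2]>.066)]
print('block z',q[:,2].min(),q[:,2].max())
for lo,hi in((.068,.08),(.08,.09),(.09,.10),(.1,.115),(.115,.13),(.13,.145)):
    s=q[(q[:,2]>lo)&(q[:,2]<hi)]*1000
    if len(s): print(lo,len(s),'x',np.percentile(s[:,0],[1,50,99]).round(1),'y',np.percentile(s[:,1],[2,50,98]).round(1))
b=P[0:245,255:385].reshape(-1,3)*1000; b=b[(b[:,2]>34)&(b[:,2]<46)]
for lo in range(-40,80,20):
    s=b[(b[:,1]>lo)&(b[:,1]<lo+20)]
    if len(s): print('base',lo,len(s),s[:,0].min().round(1),s[:,0].max().round(1))
E
```

```text
bar 6901 z 0.1212 c [512.6  75.2] size [92.3 22.3] ang 88.3
base 16500 z 0.0394 c [512.2  58.5] size [197.9  90.9] ang 88.4
hole 542 z 0.0105 c [509.9  -9.2] size [18.1 29.3] ang 88.6
block z 0.06992515764091409 0.1572178705468095
0.068 177 x [497.  509.  521.7] y [0.2 1.1 1.8]
0.08 180 x [497.  509.  522.4] y [0.4 1.2 1.8]
0.09 207 x [496.9 509.7 522. ] y [0.3 1.1 1.7]
0.1 367 x [496.5 509.7 523. ] y [0.1 1.  1.8]
0.115 655 x [492.7 510.2 527.8] y [-1.5  0.9  1.7]
0.13 814 x [493.9 510.6 527.3] y [-1.6  0.9  1.7]
base -40 1121 464.3 554.7
base -20 1621 465.0 555.7
base 0 1910 465.7 556.2
base 20 1747 466.1 556.7
base 40 1766 466.5 556.8
base 60 1805 467.4 557.5
```

```bash
H="python3 -m handwheel"
$H '[[2.1,0.7,0,0,0,0.003,20],[0,0,15,0,0,0,20],[0,0,11,0,0,0,20],[0,0,4,0,0,0,20],[0,0,0,0,0,0,20]]'
$H '[[0,0,4,0,0,0,20],[0,0,3,0,0,0,20],[0,0,3,0,0,0,20],[0,0,0,0,0,0,20]]'
```

```text
clock: 7.45
eef_pos: [0.5095, -0.0094, 0.0839]
eef_rot: [-0.001, 0.719, 0.695, -0.0]
ft_force: [-0.2, 0.9, 0.3]
gripper_width: 0.274
grip_force: 20.0
clock: 7.78
eef_pos: [0.5097, -0.0088, 0.0743]
eef_rot: [-0.0, 0.719, 0.695, -0.0]
ft_force: [-0.2, 0.0, -0.4]
gripper_width: 0.269
grip_force: 20.0
```

```bash
H="python3 -m handwheel"
$H '[[0,0,5,0,0,0,20],[0,0,5,0,0,0,20],[0,0,4,0,0,0,20],[0,0,2,0,0,0,20],[0,0,0,0,0,0,20]]'
$H '[[0,0,2,0,0,0,20],[0,0,1.5,0,0,0,20],[0,0,0,0,0,0,20]]'
```

```text
clock: 8.2
eef_pos: [0.5096, -0.0087, 0.058]
eef_rot: [-0.0, 0.719, 0.695, -0.0]
ft_force: [0.0, 0.1, -0.5]
gripper_width: 0.277
grip_force: 20.0
clock: 8.45
eef_pos: [0.5098, -0.0087, 0.0549]
eef_rot: [-0.0, 0.719, 0.695, -0.0]
ft_force: [-0.3, -0.9, 0.0]
gripper_width: 0.275
grip_force: 20.0
```

```bash
H="python3 -m handwheel"
$H '[[0,0,0.7,0,0,0,20],[0,0,0.7,0,0,0,20],[0,0,0.6,0,0,0,20],[0,0,0,0,0,0,20]]'
```

```text
clock: 8.78
eef_pos: [0.5099, -0.0087, 0.0544]
eef_rot: [0.0, 0.719, 0.695, 0.0]
ft_force: [-3.8, 0.9, 17.9]
gripper_width: 0.274
grip_force: 20.0
```

```bash
H="python3 -m handwheel"
$H '[[0,0,-1.3,0,0,0,20],[0,0,0,0,0,0,95],[0,0,0,0,0,0,95],[0,0,0,0,0,0,95],[0,0,0,0,0,0,95]]'
$H '[[0,0,0,0,0,0,95],[0,0,0,0,0,0,95],[0,0,0,0,0,0,95],[0,0,0,0,0,0,95],[0,0,0,0,0,0,95]]'
$H '[[0,0,-10,0,0,0,95],[0,0,-30,0,0,0,95],[0,0,-35,0,0,0,95],[0,0,-35,0,0,0,95],[0,0,-25,0,0,0,95]]' >/dev/null
$H '[[0,0,-10,0,0,0,95],[0,0,0,0,0,0,95],[0,0,0,0,0,0,95]]'
python3 - <<'E'
from h import *
c=cam('wrist'); save('w3.png',c['pixels'][:320]); P=fpoints(c)
Z=P[...,2]; m=(Z>.08)&(Z<.1)&(abs(P[...,0]-.51)<.03)&(abs(P[...,1]+.01)<.04); q=P[m]
r=cv2.minAreaRect((q[:,:2]*1000).astype(np.float32)); print('slim',len(q),np.median(q[:,2]),r)
m=(Z>.114)&(Z<.127)&(abs(P[...,0]-.512)<.03)&(abs(P[...,1]-.075)<.06); q=P[m]
r=cv2.minAreaRect((q[:,:2]*1000).astype(np.float32)); print('bar',len(q),np.median(q[:,2]),r)
m=(Z>.034)&(Z<.046)&(abs(P[...,0]-.512)<.07)&(abs(P[...,1]-.075)<.14); print('base',np.median(Z[m]))
togo([r[0][0]/1000,r[0][1]/1000,.19],-1.7)
E
```

```text
clock: 9.2
eef_pos: [0.5098, -0.0088, 0.0543]
eef_rot: [-0.0, 0.719, 0.695, -0.0]
ft_force: [-0.3, 0.4, -1.6]
gripper_width: 0.498
grip_force: 0.0
clock: 9.62
eef_pos: [0.5098, -0.0088, 0.0544]
eef_rot: [-0.0, 0.719, 0.695, 0.0]
ft_force: [-1.1, -0.9, 0.2]
gripper_width: 0.846
grip_force: 0.0
clock: 10.28
eef_pos: [0.5095, -0.0087, 0.1992]
eef_rot: [0.0, 0.719, 0.695, 0.0]
ft_force: [0.2, -1.1, -0.2]
gripper_width: 1.001
grip_force: 0.0
slim 797 0.0893549492970564 ((510.6372985839844, -10.022449493408203), (26.213592529296875, 25.752643585205078), 87.8475570678711)
bar 3071 0.12125319471671175 ((512.6475830078125, 75.21009826660156), (91.88015747070312, 22.384868621826172), 89.04997253417969)
base 0.03944031066720327
t 10.33 pos [509.2  -8.7 198.4] turn(tool) [-0.0015 -0.0003 -0.0034] shift now [84.   0.7  8.4] shift after turn [84.   0.9  8.4] F [-0.7 -0.7 -0.3] w 95.4 g 0.0
```

View pics/w3.png

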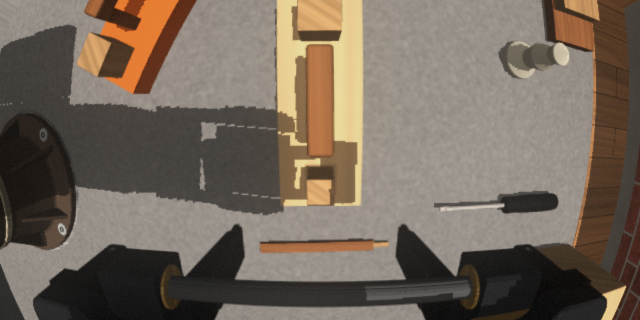

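The slim block stands home: its top is 49.9 mm above the base top at (319,187), and the caddy hasn't moved. Next I'm taking the bar.

```bash
H="python3 -m handwheel"
$H '[[15,0.4,0,0,0,0,95],[25,0,0,0,0,0,95],[25,0,0,0,0,0,95],[15,0,0,0,0,0,95],[4.5,0,0,0,0,0,95]]' >/dev/null
$H '[[0,0,20,0,0,0,95],[0,0,30,0,0,0,95],[0,0,30,0,0,0,95],[0,0,20,0,0,0,95],[0,0,7,0,0,0,95]]'
$H '[[0,0,0,0,0,0,15],[0,0,0,0,0,0,15],[0,0,0,0,0,0,15],[0,0,0,0,0,0,15],[0,0,0,0,0,0,15]]' 60 >/dev/null
$H '[[0,0,0,0,0,0,15],[0,0,0,0,0,0,15],[0,0,0,0,0,0,15],[0,0,0,0,0,0,15],[0,0,0,0,0,0,15]]' 60 >/dev/null
$H '[[0,0,0,0,0,0,15],[0,0,0,0,0,0,15],[0,0,0,0,0,0,15],[0,0,0,0,0,0,15],[0,0,0,0,0,0,15]]' 60
$H '[[0,0,0,0,0,0,15],[0,0,0,0,0,0,15],[0,0,0,0,0,0,15]]' 60
```

```text
clock: 11.17
eef_pos: [0.5112, 0.0751, 0.0887]
eef_rot: [-0.002, 0.719, 0.695, -0.002]
ft_force: [-0.6, -0.2, -0.2]
gripper_width: 0.999
grip_force: 0.0
clock: 12.42
eef_pos: [0.5128, 0.0757, 0.0923]
eef_rot: [-0.0, 0.719, 0.695, -0.0]
ft_force: [-1.6, -0.6, -1.3]
gripper_width: 0.228
grip_force: 60.0
clock: 12.67
eef_pos: [0.5129, 0.0756, 0.0923]
eef_rot: [-0.0, 0.719, 0.695, -0.0]
ft_force: [-1.9, -0.1, -2.0]
gripper_width: 0.225
grip_force: 60.0
```

Gripped at the 22 mm width. Now I'll lift it smoothly by 150 mm.

```bash
H="python3 -m handwheel"
$H '[[0,0,-2,0,0,0,15],[0,0,-4,0,0,0,15],[0,0,-6,0,0,0,15],[0,0,-8,0,0,0,15],[0,0,-10,0,0,0,15]]' 60
$H '[[0,0,-10,0,0,0,15],[0,0,-10,0,0,0,15],[0,0,-10,0,0,0,15],[0,0,-10,0,0,0,15],[0,0,-10,0,0,0,15]]' 60
$H '[[0,0,-10,0,0,0,15],[0,0,-10,0,0,0,15],[0,0,-10,0,0,0,15],[0,0,-10,0,0,0,15],[0,0,-10,0,0,0,15]]' 60 >/dev/null
$H '[[0,0,-8,0,0,0,15],[0,0,-6,0,0,0,15],[0,0,-4,0,0,0,15],[0,0,-2,0,0,0,15],[0,0,0,0,0,0,15]]' 60 >/dev/null
$H '[[0,0,0,0,0,0,15],[0,0,0,0,0,0,15],[0,0,0,0,0,0,15],[0,0,0,0,0,0,15],[0,0,0,0,0,0,15]]' 60
python3 - <<'E'
from h import *
c=cam('scene'); save('s2.png',c['pixels']); P=points(c); W=fpoints(cam('wrist'))
for n,P in(('scene',P),('wrist',W)):
    Z=P[...,2]
    for k,lo,hi,yc,w in(('base',.17,.205,.075,.14),('slim',.225,.25,-.01,.025),('fixed',.225,.25,.16,.03)):
        m=(Z>lo)&(Z<hi)&(abs(P[...,0]-.512)<.06)&(abs(P[...,1]-yc)<w); q=P[m]
        if len(q)<20: print(n,k,len(q)); continue
        if k=='base': q=q[abs(q[:,2]-np.median(q[:,2]))<.01]
        A=np.c_[q[:,:2]-[.512,yc],np.ones(len(q))]; f=np.linalg.lstsq(A,q[:,2],rcond=None)[0]
        print(n,k,len(q),'slope',f[:2].round(3),'z',f[2].round(4),'med',np.median(q[:,2]).round(4),'y',q[:,1].min().round(3),q[:,1].max().round(3))
E
```

```text
clock: 13.08
eef_pos: [0.5129, 0.0757, 0.1231]
eef_rot: [-0.0, 0.719, 0.695, -0.0]
ft_force: [0.4, 0.7, -5.7]
gripper_width: 0.23
grip_force: 60.0
clock: 13.5
eef_pos: [0.513, 0.0757, 0.1737]
eef_rot: [0.0, 0.719, 0.695, 0.0]
ft_force: [-0.1, 0.3, -6.7]
gripper_width: 0.228
grip_force: 60.0
clock: 14.75
eef_pos: [0.513, 0.0757, 0.2422]
eef_rot: [-0.0, 0.719, 0.695, -0.0]
ft_force: [0.5, 0.4, -5.7]
gripper_width: 0.23
grip_force: 60.0
scene base 1755 slope [-0.022  0.005] z 0.1915 med 0.1913 y -0.042 0.19
scene slim 157 slope [-0.17   0.177] z 0.2389 med 0.2404 y -0.025 0.004
scene fixed 13
wrist base 14115 slope [-0.002 -0.   ] z 0.1896 med 0.1895 y -0.04 0.192
wrist slim 110 slope [-0.013  0.189] z 0.2373 med 0.2395 y -0.001 0.003
wrist fixed 5091 slope [-0.001  0.001] z 0.2385 med 0.2385 y 0.139 0.18
```

View pics/s2.png

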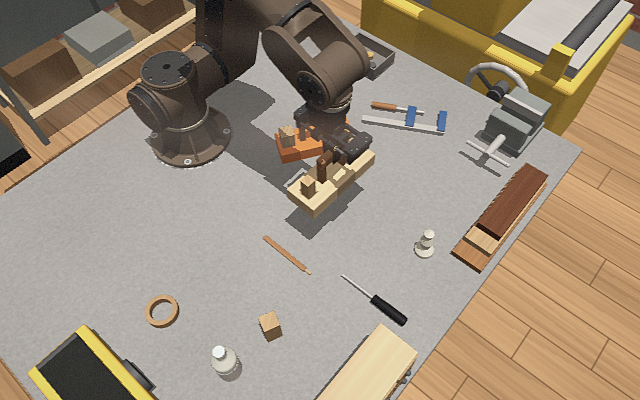

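The caddy hangs level with its underside 150 mm up, and the block at (307,183) is home. The bystanders are where they were. Handing in.

```bash
python3 -c "
from cell import order; print(order.job_done())"
```

```text
the job is handed in; nothing more can be done
None
```

The slim block is fully home in the caddy's socket (top about 50 mm above the base top), the caddy is held level by its handle bar 150 mm off the bench, and the job was handed in at about 15 s, with no verdict returned.

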